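# Red ribbon from the middle of the stack

## Task

The green cocoa tin in front of you is to be tied up as a gift with the red ribbon, whose spool is in the middle of a stack between two yellow ones. Lift the top yellow spool off and put it aside on the table, set the red spool flat on the middle of the green tin's lid, then put the yellow spool back squarely on top of the other yellow one. The bottom yellow spool and the green tin stay standing where they are.

Things in the scene. Friction and masses are not known exactly. Their poses are not given: they have to be found in the camera images.
- spool_top_mid (a point): Yellow spool of satin ribbon, a flanged disc standing flat, 53 mm in diameter and 22 mm high, hole upward; about 60 g. The point is its centre, half-way up (11 mm above its underside); z is its axis, up. It is the top one of the stack of three spools. Its sides and the red spool's are in line, so grip it without reaching below its underside.
- spool_red_mid (a point): Red spool of satin ribbon, a flanged disc standing flat, 53 mm in diameter and 22 mm high, hole upward; about 60 g. The point is its centre, half-way up (11 mm above its underside); z is its axis, up. It starts as the middle one of the stack.
- spool_low_mid (a point): Yellow spool of satin ribbon, a flanged disc standing flat, 53 mm in diameter and 22 mm high, hole upward; about 60 g. The point is its centre, half-way up (11 mm above its underside); z is its axis, up. It is the bottom one of the stack and stands on the table (z = 0).
- tin_green_lid (a point): Round green cocoa tin with a fixed cream lid, 64 mm across, 64 mm high, about 300 g, upright on the open table 0.15 to 0.35 m to one side of the stack (a red one stands on the other side; tins far left by the chest do not count). The point is the centre of the lid's flat top; z is up. The table between stack and tin is clear, with room for a spool half-way.
Mind the look-alikes: they are no part of the job. What is shaped like the part that bears spool_top_mid but orange or pink is not meant.

How it is judged (in metres and radians):
On the way, in this order (a step that is already met when the one before it is completed fails the run):
1. the top yellow spool is off the stack while the red one still lies on the bottom one (horizontal distance between spool_top_mid and spool_low_mid above 0.058 m and horizontal distance between spool_red_mid and spool_low_mid below 0.016 m and z of spool_red_mid in the frame of spool_low_mid between 0.016 and 0.028 m), for 0.2 s.
2. the red spool lies flat on the middle of the green tin's lid, let go, while the top yellow spool is still aside (horizontal distance between spool_red_mid and tin_green_lid below 0.016 m and z of spool_red_mid in the frame of tin_green_lid between 0.005 and 0.017 m and linear speed of spool_red below 0.02 m/s and angle between spool_red_mid's own z axis and vertical below 0.15 rad and contact force between the fingers and spool_red below 0.1 N and horizontal distance between spool_top_mid and spool_low_mid above 0.058 m), for 0.2 s.
At the end, for the whole second after the job is handed in: The red spool lies flat and at rest on the green tin's lid, within 16 mm of its centre; the yellow spool lies flat and at rest on the bottom yellow one, their centres within 15 mm sideways; the bottom spool and the green tin stand upright within 20 mm of where they were (horizontal distance between spool_red_mid and tin_green_lid below 0.016 m and z of spool_red_mid in the frame of tin_green_lid between 0.005 and 0.017 m and linear speed of each of spool_red, spool_top, spool_low below 0.02 m/s and angle between each of spool_red_mid, spool_top_mid, spool_low_mid, tin_green_lid's own z axis and vertical below 0.15 rad and horizontal distance between spool_top_mid and spool_low_mid below 0.015 m and z of spool_top_mid in the frame of spool_low_mid between 0.016 and 0.028 m and distance of each of spool_low_mid, tin_green_lid from where it was at the start of the episode below 0.02 m); the robot touches nothing.
It also fails if it takes over 64 s, if anything falls off the work surface, if the arm or the gripper's body presses on something with over 40 N, if the wrist force passes 120 N, or if a joint passes its speed limit or range.

## Robot

A 6-joint arm with a two-finger parallel gripper is mounted at the origin on a cart in front of the work surface, level with it; the furniture and walls round the work are solid. World frame = base frame: x ahead of the robot, y to its left, z up, the work surface at z = 0. Lengths are in m, angles in degrees, forces in N, time in s.
With the tool pointing down it reaches from about 0.25 to 0.8 m from the base axis. Payload 8.5 kg.
Tool frame: the origin (TCP) lies at the centre of the arm's flange, where the gripper is bolted on; the fingertips stand 173 mm ahead of it and the grasp point (between the pads) lies 155 mm ahead of it; z points along the fingers, y is the line along which they close (so a half turn about z gives the same grasp; the last joint's range is limited). The gripper opens to 85 mm and grips with 20 to 120 N. Pads are 22 mm wide; open, the fingers measure 114 mm over their backs; the gripper's body (76 mm by 85 mm) begins 54 mm behind the grasp point. The pads swing forward as they close: fully open they stand 13 mm farther back than shut.
Start: joints at [64.4, 13.648, -0.773, 75.585, 0, 90], TCP at [0.227, 0.473, 0.405] pointing down, gripper open.
Joint ranges: [-152.45, 152.45], [-59.26, 108.67], [-65.41, 83.53], [-104.44, 129.93], [-82.83, 76.93], [-180, 180]. Speed limits (degrees/s): [127.2, 127.2, 159.86, 180, 180, 180].

## Interface

Orientations are given as [roll, pitch, yaw] about the fixed x, y, z axes, in that order (R = Rz(yaw) Ry(pitch) Rx(roll)).
In Python, from rig import bot gives the robot as it stands. The module is installed in compiled form; this text tells all that it offers.
- The arm moves only by the tool play_rows, never from a script. Its argument "moves" is a list of rows, each an object of numbers: "claw": the opening in per cent of the stroke, from 0 (shut) to 100 (fully open); "x", "y", "z": the shift along the tool's x, y, z in cm; "spin": the turn about the tool's z in degrees. A call has 1 to 10 rows; each row shifts and turns the commanded pose from where the row before left it, along the tool's axes as they then stand; what a row does not reach is not made up. A row lasts 1/10 s, in which the tool goes at most 50 mm and 8.59 degrees, less where a joint would pass 70% of its speed; a pose out of reach is approached as far as the arm can. A call with a gripper value outside its range is refused whole. The fingers move at their own pace and stop on an object; "force" is the grip in N (left out, the last holds). Time passes only in rows, so rows that do not move let the fingers close. It gives the time, the measured TCP pose, the force, the opening and the grip force at its end, in the units of the state.
- bot.get_obs(): the state, without advancing time (a new reading comes with each control period).
- bot.snapshot(name): name is "scene" or "side" or "wrist"; returns a dict with "color" (480x640x3 uint8, blue, green, red), "z_map" (480x640 float32, m along the optical axis (not along the pixel's ray), 0 where there is no reading), "fov_y" (degrees; the focal length in pixels is half the picture's height over the tangent of half this angle, whatever the lens; pixels are square), "cx", "cy" (the principal point, pixels), "rvec" (rotation vector, rad) and "tvec" (3), from world to camera coordinates, as OpenCV has them; the wrist camera has in their place "tool_from_camera" (4x4, takes a point from camera to tool coordinates, whose origin is the TCP and whose axes are the flange's). Camera axes: x right, y down, z forward; pixel columns grow to the right and rows downward; lengths in m; the calibration is good to about 2 mm. The wrist camera is an equidistant fisheye: a pixel r from the principal point sees the ray r / f radians off the axis. A picture is of the moment at which its call begins: read the wrist's pose just before it.
- bot.close_job(): hands the job in; it is judged then, once.
The state is a dict: "clock": time; "qpos": joint angles; "dq": joint speeds; "effort": joint torques, N m; "tool_pos": TCP position; "orientation": TCP orientation; "ft_force": force on the tool from outside, world axes, zero at the start; "moment": the same for the moment, N m; "gripper_width": finger opening in m; "gripper_force": force on a finger pad.
Only numpy, scipy, OpenCV 4.12 (cv2) and the standard library are available. Lean on these libraries where they do the work, as an engineer would, in place of code of your own. Each camera call takes 0.05 s, during which the arm holds its last target. There are 200 camera calls.

## Working session

There is one attempt and no reset: what is moved stays moved. The work goes in short steps, Python scripts to look and compute and a tool call to move; the robot and the scene stay as the last step left them, time stands still between calls to the robot, and variables do not carry over. Pictures are saved under pics/ and viewed, at most 10 in all, crops included, and the job is handed in when it is done.

Besides the shell and the picture viewer there is one more tool, called after "Request:" as name(argument=value, ...), one argument or row to a line, values as JSON. play_rows: Moves the arm, as the interface text tells. Its arguments: {"type":"object","properties":{"moves":{"type":"array","items":{"type":"object","properties":{"claw":{"type":"number"},"x":{"type":"number"},"y":{"type":"number"},"z":{"type":"number"},"spin":{"type":"number"}}}},"force":{"type":"number"}},"required":["moves"]}

```bash
mkdir -p pics; cat > h.py <<'E'
import numpy as np, cv2
from rig import bot
def cloud(s):
    f=240/np.tan(np.radians(s["fov_y"])/2); v,u=np.mgrid[:480,:640]; z=s["z_map"]
    P=np.stack([(u-s["cx"])*z/f,(v-s["cy"])*z/f,z],-1)
    R=cv2.Rodrigues(np.array(s["rvec"],float))[0]
    return (P-np.array(s["tvec"]).ravel())@R
E
python3 - <<'E'
from h import *
o=bot.get_obs(); print({k:np.round(v,3) for k,v in o.items()})
for n in("scene","side"):
    s=bot.snapshot(n); cv2.imwrite(f"pics/{n}0.png",s["color"]); np.save(f"{n}_c.npy",cloud(s)); print(s["fov_y"],s["rvec"],s["tvec"])
E
```

```text
{'clock': np.float64(0.0), 'qpos': array([ 6.4402e+01,  1.3682e+01, -8.1600e-01,  7.5585e+01, -1.0000e-03,
        9.0000e+01]), 'dq': array([ 0.135,  0.074, -0.091,  0.051, -0.071,  0.069]), 'effort': array([-2.0000e-03, -5.3878e+01,  3.4644e+01,  1.8000e-02, -0.0000e+00,
       -0.0000e+00]), 'tool_pos': array([0.227, 0.473, 0.404]), 'orientation': array([-1.79917e+02,  1.00000e-03,  1.54401e+02]), 'ft_force': array([-0.083,  0.409,  0.205]), 'moment': array([-0.042,  0.038, -0.039]), 'gripper_force': np.float64(0.0), 'gripper_width': np.float64(0.085)}
51.12874443617108 [ 0.69571351 -2.31101411  1.49979909] [0.41542834 0.14067174 0.87175694]
52.54360386846369 [ 1.99051264 -0.00872269  0.01380482] [-0.43831678  0.10257781  0.79929537]
```

View pics/scene0.png

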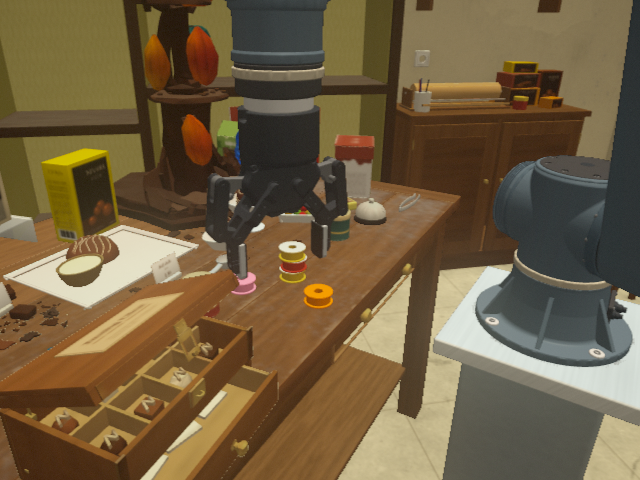

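View pics/side0.png

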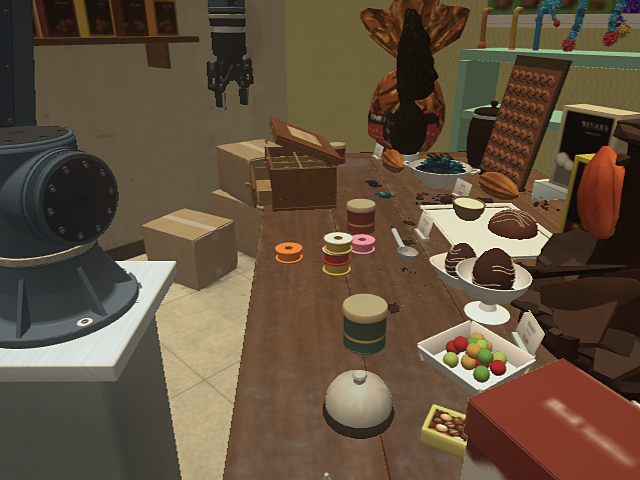

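The scene view shows the stack at (292,262), orange spool at (318,294) and pink at (242,283). The side view shows the stack at (337,240), green tin lid at (364,305), and pink spool just right of the stack at (362,242).

```bash
python3 - <<'E'
from h import *
def fit(P):
    # circle fit
    A=np.c_[2*P[:,:2],np.ones(len(P))]; c=np.linalg.lstsq(A,(P[:,:2]**2).sum(1),rcond=None)[0]
    return np.round([c[0],c[1],np.sqrt(c[2]+c[0]**2+c[1]**2)],4)
rois={"side":{"stack":(318,225,352,280),"tin":(340,288,390,356),"pink":(352,232,378,256),"orange":(272,240,304,266),"redtin":(342,196,380,234)},
"scene":{"stack":(275,238,310,284),"tin":(326,195,352,242),"orange":(300,280,336,310),"pink":(228,270,260,296)}}
for n in rois:
    C=np.load(n+"_c.npy"); im=cv2.imread(f"pics/{n}0.png"); hsv=cv2.cvtColor(im,cv2.COLOR_BGR2HSV)
    for k,(a,b,c,d) in rois[n].items():
        P=C[b:d,a:c].reshape(-1,3)
        P=P[(P[:,2]>0.008)&(P[:,2]<.1)&(P[:,0]<.8)&(P[:,0]>.2)]
        if len(P)<20: print(n,k,len(P));continue
        zt=np.percentile(P[:,2],97); T=P[P[:,2]>zt-.005]
        print(n,k,len(P),"ztop",zt.round(4),"top mid",((T.max(0)+T.min(0))/2).round(4),"ext",np.ptp(T,axis=0).round(3),"mean",T.mean(0).round(4),"sidefit",fit(P[P[:,2]<zt-.004]))
E
```

```text
side stack 998 ztop 0.0668 top mid [0.4621 0.1172 0.0651] ext [0.05  0.055 0.005] mean [0.4624 0.1146 0.0658] sidefit [0.4667 0.1935 0.0949]
side tin 2216 ztop 0.0637 top mid [ 0.4928 -0.1092  0.0623] ext [0.063 0.064 0.007] mean [ 0.4924 -0.1126  0.0625] sidefit [ 0.493  -0.1091  0.0302]
side pink 322 ztop 0.0234 top mid [0.5148 0.1735 0.0426] ext [0.054 0.129 0.048] mean [0.5166 0.2044 0.0227] sidefit [0.5157 0.2035 0.017 ]
side orange 367 ztop 0.0232 top mid [0.3695 0.1686 0.0211] ext [0.051 0.054 0.005] mean [0.3691 0.1666 0.0216] sidefit [0.3694 0.1623 0.0174]
side redtin 865 ztop 0.0635 top mid [0.5109 0.2401 0.0627] ext [0.08  0.207 0.008] mean [0.5196 0.3048 0.0623] sidefit [0.5266 0.3798 0.0932]
scene stack 900 ztop 0.0678 top mid [0.4624 0.1172 0.0659] ext [0.053 0.053 0.006] mean [0.4612 0.1186 0.0666] sidefit [0.4597 0.1188 0.0215]
scene tin 441 ztop 0.0631 top mid [ 0.4697 -0.108   0.0612] ext [0.018 0.053 0.006] mean [ 0.4676 -0.1006  0.0615] sidefit [ 0.565  -0.1685  0.1204]
scene orange 466 ztop 0.0243 top mid [0.368  0.1692 0.0223] ext [0.053 0.055 0.006] mean [0.3676 0.1704 0.0227] sidefit [0.3655 0.174  0.0173]
scene pink 222 ztop 0.0241 top mid [0.5073 0.2067 0.0219] ext [0.039 0.049 0.005] mean [0.5017 0.2084 0.0227] sidefit [0.5089 0.2128 0.0159]
```

Stack centre is (0.462, 0.117) with its top at 66 mm. The tin lid is at (0.493, -0.109, 0.064), 64 mm across. Both match the given sizes. First I'll spin to yaw 90, so the fingers close along x.

Request:
play_rows(
  moves=[
    {"spin": 8.05,"claw": 100},
    {"spin": 8.05},
    {"spin": 8.05},
    {"spin": 8.05},
    {"spin": 8.05},
    {"spin": 8.05},
    {"spin": 8.05},
    {"spin": 8.05},
  ],
  force=30,
)

```text
schema error: expected keys claw, x, y, z, spin
```

Request:
play_rows(
  moves=[
    {"x": -3.56,"y": 2.35},
    {"x": -3.56,"y": 2.35},
    {"x": -3.56,"y": 2.35},
    {"x": -3.56,"y": 2.35},
    {"x": -3.56,"y": 2.35},
    {"x": -3.56,"y": 2.35},
    {"x": -3.56,"y": 2.35},
    {"x": -3.56,"y": 2.35},
    {"x": -3.56,"y": 2.35},
    {"x": -3.56,"y": 2.35},
  ],
)

```text
schema error: expected keys claw, x, y, z, spin
```

Request:
play_rows(
  moves=[
    {},
    {},
    {},
  ],
)

```text
schema error: expected keys claw, x, y, z, spin
```

All five keys are needed in every row.

Request:
play_rows(
  moves=[
    {"claw": 100,"x": 0,"y": 0,"z": 0,"spin": 8.05},
    {"claw": 100,"x": 0,"y": 0,"z": 0,"spin": 8.05},
    {"claw": 100,"x": 0,"y": 0,"z": 0,"spin": 8.05},
    {"claw": 100,"x": 0,"y": 0,"z": 0,"spin": 8.05},
    {"claw": 100,"x": 0,"y": 0,"z": 0,"spin": 8.05},
    {"claw": 100,"x": 0,"y": 0,"z": 0,"spin": 8.05},
    {"claw": 100,"x": 0,"y": 0,"z": 0,"spin": 8.05},
    {"claw": 100,"x": 0,"y": 0,"z": 0,"spin": 8.05},
  ],
  force=30,
)

```text
clock: 0.9
tool_pos: [0.2268, 0.4734, 0.4043]
orientation: [-180.0, 0.0, 89.7]
ft_force: [-0.1, -0.1, 0.2]
gripper_width: 0.0855
gripper_force: 0.0
```

Request:
play_rows(
  moves=[
    {"claw": 100,"x": -3.5,"y": 2.3,"z": 0,"spin": 0},
    {"claw": 100,"x": -3.5,"y": 2.3,"z": 0,"spin": 0},
    {"claw": 100,"x": -3.5,"y": 2.3,"z": 0,"spin": 0},
    {"claw": 100,"x": -3.5,"y": 2.3,"z": 0,"spin": 0},
    {"claw": 100,"x": -3.5,"y": 2.3,"z": 0,"spin": 0},
    {"claw": 100,"x": -3.5,"y": 2.3,"z": 0,"spin": 0},
    {"claw": 100,"x": -3.5,"y": 2.3,"z": 0,"spin": 0},
    {"claw": 100,"x": -3.5,"y": 2.3,"z": 0,"spin": 0},
    {"claw": 100,"x": 0,"y": 0,"z": 0,"spin": 0},
    {"claw": 100,"x": 0,"y": 0,"z": 0,"spin": 0},
  ],
)

```text
clock: 1.9
tool_pos: [0.4112, 0.1926, 0.4044]
orientation: [-180.0, 0.0, 89.8]
ft_force: [0.0, 0.3, -0.1]
gripper_width: 0.0853
gripper_force: 0.0
```

Request:
play_rows(
  moves=[
    {"claw": 100,"x": -3.8,"y": 2.5,"z": 0,"spin": 0},
    {"claw": 100,"x": -3.8,"y": 2.6,"z": 0,"spin": 0},
    {"claw": 100,"x": 0,"y": 0,"z": 4,"spin": 0},
    {"claw": 100,"x": 0,"y": 0,"z": 3,"spin": 0},
    {"claw": 100,"x": 0,"y": 0,"z": 0,"spin": 0},
    {"claw": 100,"x": 0,"y": 0,"z": 0,"spin": 0},
  ],
)

```text
clock: 2.5
tool_pos: [0.4615, 0.1184, 0.3351]
orientation: [-179.9, 0.0, 90.1]
ft_force: [-0.4, -0.0, 0.1]
gripper_width: 0.0857
gripper_force: 0.0
```

```bash
cat >> h.py <<'E'
from scipy.spatial.transform import Rotation as Ro
def wcloud():
    o=bot.get_obs(); s=bot.snapshot("wrist"); f=240/np.tan(np.radians(s["fov_y"])/2)
    v,u=np.mgrid[:480,:640]; x=u-s["cx"]; y=v-s["cy"]; r=np.hypot(x,y)+1e-9; t=np.minimum(r/f,1.5)
    k=np.tan(t)/r; z=s["z_map"]; P=np.stack([x*k*z,y*k*z,z],-1)
    T=np.array(s["tool_from_camera"]); P=P@T[:3,:3].T+T[:3,3]
    R=Ro.from_euler("xyz",o["orientation"],degrees=True).as_matrix()
    return o,s,P@R.T+np.array(o["tool_pos"])
E
python3 - <<'E'
from h import *
o,s,C=wcloud(); cv2.imwrite("pics/w1.png",s["color"]); np.save("w1.npy",C); print(s["fov_y"],o["tool_pos"],np.round(s["tool_from_camera"],3))
for n,zt,(x,y) in(("stack",.066,(.462,.117)),("tin",.064,(.493,-.109)),("or",.022,(.369,.169))):
    m=(abs(C[...,2]-zt)<.005)&(np.hypot(C[...,0]-x,C[...,1]-y)<.045); P=C[m]
    if len(P)>10: print(n,len(P),((P.max(0)+P.min(0))/2).round(4),np.ptp(P,axis=0).round(3),P.mean(0).round(4))
E
```

```text
65.70646984690485 [0.46150239 0.11839543 0.33509937] [[ 0.001 -0.964 -0.264  0.068]
 [ 1.     0.     0.001  0.001]
 [-0.001 -0.264  0.964  0.031]
 [ 0.     0.     0.     1.   ]]
stack 4322 [0.4633 0.1183 0.0646] [0.053 0.053 0.007] [0.4632 0.119  0.0656]
or 3054 [0.3691 0.1696 0.0206] [0.053 0.053 0.007] [0.3699 0.1698 0.0216]
```

View pics/w1.png

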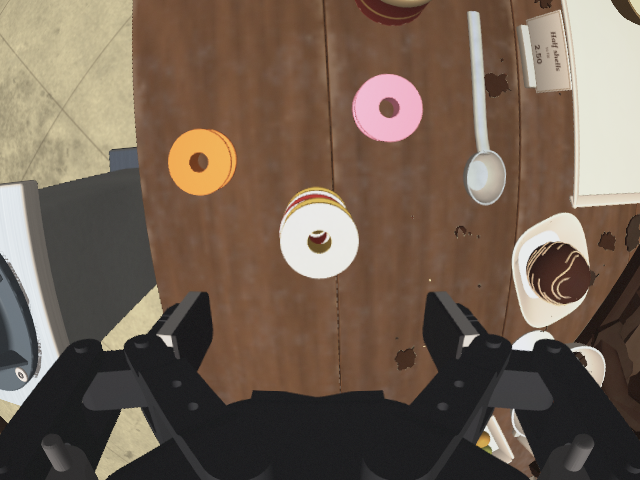

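The wrist view shows the top spool at (319,235) and the fingertips at (190,310) and (450,310), on either side. The wrist centre of (0.463, 0.118) agrees within 2 mm. Descending now.

Request:
play_rows(
  moves=[
    {"claw": 100,"x": 0,"y": 0.15,"z": 3,"spin": 0},
    {"claw": 100,"x": 0,"y": 0,"z": 3,"spin": 0},
    {"claw": 100,"x": 0,"y": 0,"z": 3,"spin": 0},
    {"claw": 100,"x": 0,"y": 0,"z": 1.9,"spin": 0},
    {"claw": 100,"x": 0,"y": 0,"z": 0.95,"spin": 0},
    {"claw": 75,"x": 0,"y": 0,"z": 0,"spin": 0},
    {"claw": 65,"x": 0,"y": 0,"z": 0,"spin": 0},
  ],
)

```text
clock: 3.25
tool_pos: [0.464, 0.1179, 0.2175]
orientation: [179.9, -0.0, 90.0]
ft_force: [0.0, -0.6, 0.2]
gripper_width: 0.0592
gripper_force: 0.0
```

```bash
python3 - <<'E'
from h import *
o,s,C=wcloud(); print(o["tool_pos"],o["gripper_width"])
P=C.reshape(-1,3); d=P-np.array(o["tool_pos"])
m=(abs(d[:,1])<.012)&(abs(d[:,0])>.03)&(abs(d[:,0])<.065)&(d[:,2]<-.1)&(P[:,2]>.03)
for sg in(-1,1):
    Q=P[m&(np.sign(d[:,0])==sg)]; print(len(Q), Q.min(0).round(4) if len(Q) else 0,Q.max(0).round(4) if len(Q) else 0)
cv2.imwrite("pics/w2.png",s["color"])
s=bot.snapshot("side"); cv2.imwrite("pics/s2.png",cv2.resize(s["color"][170:290,270:430],None,fx=5,fy=5,interpolation=cv2.INTER_CUBIC))
E
```

```text
[0.46397925 0.11787745 0.21751133] 0.05919657320611971
4587 [0.4027 0.1059 0.0509] [0.434  0.1299 0.1175]
5844 [0.494  0.1064 0.0478] [0.5273 0.1299 0.1175]
```

View pics/s2.png

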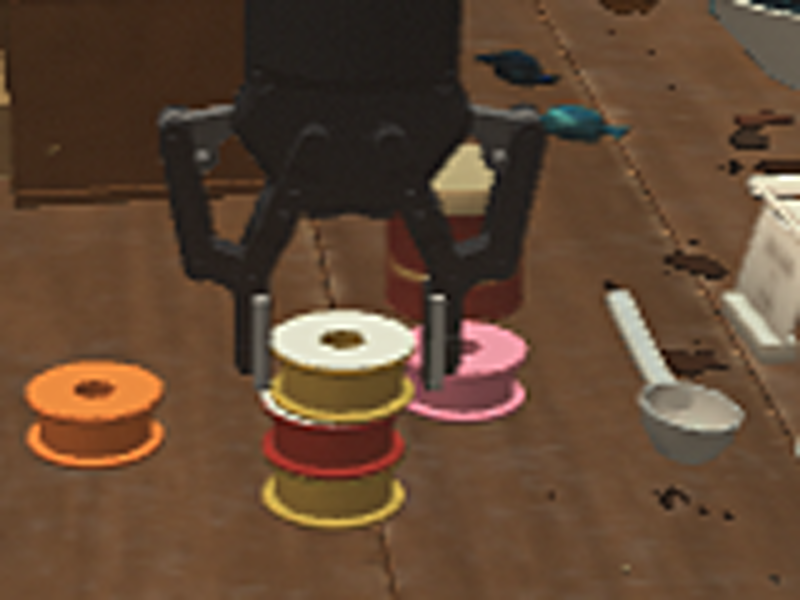

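The side crop shows the tips beside the top spool, well above the red flange. The top spool is offset about 3 mm towards +x. Gripping and lifting.

Request:
play_rows(
  moves=[
    {"claw": 50,"x": 0,"y": 0,"z": 0.1,"spin": 0},
    {"claw": 40,"x": 0,"y": 0,"z": 0,"spin": 0},
    {"claw": 40,"x": 0,"y": 0,"z": 0,"spin": 0},
    {"claw": 40,"x": 0,"y": 0,"z": -0.3,"spin": 0},
    {"claw": 40,"x": 0,"y": 0,"z": -1,"spin": 0},
    {"claw": 40,"x": 0,"y": 0,"z": -2,"spin": 0},
    {"claw": 40,"x": 0,"y": 0,"z": -2,"spin": 0},
    {"claw": 40,"x": 0,"y": 0,"z": 0,"spin": 0},
  ],
  force=30,
)

```text
clock: 4.15
tool_pos: [0.4643, 0.1177, 0.2711]
orientation: [179.7, -0.1, 90.0]
ft_force: [0.9, -0.2, 0.1]
gripper_width: 0.0509
gripper_force: 31.5
```

```bash
python3 - <<'E'
from h import *
s=bot.snapshot("side"); cv2.imwrite("pics/s3.png",cv2.resize(s["color"][160:290,270:430],None,fx=4.5,fy=4.5,interpolation=cv2.INTER_CUBIC))
C=cloud(s); np.save("s3.npy",C)
m=(abs(C[...,2]-.044)<.005)&(np.hypot(C[...,0]-.463,C[...,1]-.118)<.04); P=C[m]
print(len(P),((P.max(0)+P.min(0))/2).round(4),np.ptp(P,axis=0).round(3))
E
```

```text
310 [0.4606 0.1162 0.0427] [0.05  0.054 0.007]
```

View pics/s3.png

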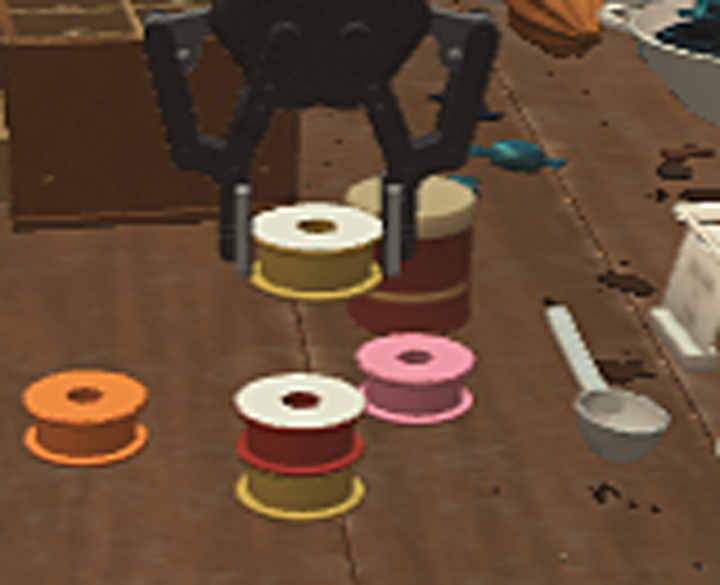

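The yellow spool is held level, and red still lies on the bottom spool at (0.461, 0.117). Putting yellow down half-way, at about (0.478, 0.004).

Request:
play_rows(
  moves=[
    {"claw": 40,"x": -2,"y": 0.2,"z": 0,"spin": 0},
    {"claw": 40,"x": -4,"y": 0.5,"z": 0,"spin": 0},
    {"claw": 40,"x": -3.5,"y": 0.5,"z": 1,"spin": 0},
    {"claw": 40,"x": -1.9,"y": 0.2,"z": 3,"spin": 0},
    {"claw": 40,"x": 0,"y": 0,"z": 3,"spin": 0},
    {"claw": 40,"x": 0,"y": 0,"z": 1.8,"spin": 0},
    {"claw": 40,"x": 0,"y": 0,"z": 0.5,"spin": 0},
    {"claw": 40,"x": 0,"y": 0,"z": 0.4,"spin": 0},
    {"claw": 40,"x": 0,"y": 0,"z": 0,"spin": 0},
    {"claw": 40,"x": 0,"y": 0,"z": 0,"spin": 0},
  ],
)

```text
clock: 5.2
tool_pos: [0.4756, 0.0033, 0.172]
orientation: [-179.8, 0.1, 90.0]
ft_force: [-11.0, -1.1, 18.3]
gripper_width: 0.0508
gripper_force: 35.7
```

Request:
play_rows(
  moves=[
    {"claw": 40,"x": 0,"y": 0,"z": -0.1,"spin": 0},
    {"claw": 65,"x": 0,"y": 0,"z": 0,"spin": 0},
    {"claw": 85,"x": 0,"y": 0,"z": 0,"spin": 0},
    {"claw": 100,"x": 0,"y": 0,"z": 0,"spin": 0},
    {"claw": 100,"x": 0,"y": 0,"z": -2,"spin": 0},
    {"claw": 100,"x": 0,"y": 0,"z": -4,"spin": 0},
    {"claw": 100,"x": 0,"y": 0,"z": -5,"spin": 0},
    {"claw": 100,"x": 3,"y": -0.4,"z": -2,"spin": 0},
    {"claw": 100,"x": 0,"y": 0,"z": 0,"spin": 0},
    {"claw": 100,"x": 0,"y": 0,"z": 0,"spin": 0},
  ],
)

```text
clock: 6.2
tool_pos: [0.4733, 0.0338, 0.3022]
orientation: [180.0, 0.0, 90.1]
ft_force: [-0.1, 0.0, -0.4]
gripper_width: 0.0855
gripper_force: 0.0
```

```bash
cat > m.py <<'E'
from h import *
import sys
def rep(C,items):
    for n,zt,(x,y),r in items:
        m=(abs(C[...,2]-zt)<.005)&(np.hypot(C[...,0]-x,C[...,1]-y)<r); P=C[m]
        if len(P)>10: print(n,len(P),((P.max(0)+P.min(0))/2).round(4),np.ptp(P,axis=0).round(3),np.median(P[:,2]).round(4))
it=[eval(a) for a in sys.argv[1:]]
o,s,C=wcloud(); print("tcp",np.round(o["tool_pos"],4)); rep(C,it); cv2.imwrite("pics/wl.png",s["color"])
s=bot.snapshot("side"); print("side"); rep(cloud(s),it); cv2.imwrite("pics/sl.png",s["color"])
E
python3 m.py "('red',.044,(.461,.117),.04)" "('top',.022,(.477,.004),.04)" "('tin',.064,(.493,-.109),.04)"
```

```text
tcp [0.4733 0.0338 0.3022]
red 5297 [0.4602 0.1173 0.0427] [0.053 0.053 0.007] 0.0437
top 3624 [0.4783 0.0033 0.0204] [0.053 0.054 0.007] 0.0216
side
red 311 [0.4604 0.1157 0.0424] [0.05  0.058 0.006] 0.0438
top 362 [0.4782 0.0024 0.0206] [0.051 0.05  0.007] 0.0219
tin 923 [ 0.4925 -0.11    0.062 ] [0.062 0.064 0.006] 0.0627
```

The spool aside sits flat at (0.478, 0.003) and red is at (0.460, 0.117). The real finger centre is about 2 mm to +x of nominal, so I'll allow for that. Now the red spool.

Request:
play_rows(
  moves=[
    {"claw": 100,"x": 3,"y": -0.5,"z": 0,"spin": 0},
    {"claw": 100,"x": 3.3,"y": -0.6,"z": 0,"spin": 0},
    {"claw": 100,"x": 2,"y": -0.4,"z": 0.7,"spin": 0},
    {"claw": 100,"x": 0,"y": 0,"z": 3,"spin": 0},
    {"claw": 100,"x": 0,"y": 0,"z": 3,"spin": 0},
    {"claw": 100,"x": 0,"y": 0,"z": 2.5,"spin": 0},
    {"claw": 100,"x": 0,"y": 0,"z": 1.5,"spin": 0},
    {"claw": 75,"x": 0,"y": 0,"z": 0,"spin": 0},
    {"claw": 68,"x": 0,"y": 0,"z": 0,"spin": 0},
  ],
)

```text
clock: 7.2
tool_pos: [0.4582, 0.116, 0.1946]
orientation: [-179.9, 0.0, 90.0]
ft_force: [0.5, -0.5, -0.5]
gripper_width: 0.0594
gripper_force: 0.0
```

Request:
play_rows(
  moves=[
    {"claw": 50,"x": 0,"y": 0,"z": 0,"spin": 0},
    {"claw": 40,"x": 0,"y": 0,"z": 0,"spin": 0},
    {"claw": 40,"x": 0,"y": 0,"z": 0,"spin": 0},
    {"claw": 40,"x": 0,"y": 0,"z": -0.3,"spin": 0},
    {"claw": 40,"x": 0,"y": 0,"z": -1.2,"spin": 0},
    {"claw": 40,"x": 0,"y": 0,"z": -3,"spin": 0},
    {"claw": 40,"x": 0,"y": 0,"z": -2.5,"spin": 0},
    {"claw": 40,"x": 0,"y": 0,"z": -2,"spin": 0},
    {"claw": 40,"x": 0,"y": 0,"z": 0,"spin": 0},
  ],
)

```text
clock: 8.1
tool_pos: [0.4591, 0.1167, 0.288]
orientation: [179.7, -0.1, 90.0]
ft_force: [0.7, -0.0, -0.6]
gripper_width: 0.051
gripper_force: 31.6
```

```bash
python3 m.py "('low',.022,(.461,.117),.04)" "('red',.134,(.461,.117),.04)"
```

```text
tcp [0.4591 0.1167 0.288 ]
low 2757 [0.4612 0.1285 0.0205] [0.053 0.035 0.007] 0.0217
red 13973 [0.4608 0.1183 0.134 ] [0.078 0.053 0.01 ] 0.136
side
low 311 [0.4608 0.1184 0.0205] [0.051 0.055 0.007] 0.0219
red 381 [0.4606 0.1169 0.134 ] [0.076 0.056 0.01 ] 0.1346
```

Red is held and the bottom spool hasn't moved, at (0.461, 0.118). On to the tin.

Request:
play_rows(
  moves=[
    {"claw": 40,"x": -2,"y": 0.3,"z": 0,"spin": 0},
    {"claw": 40,"x": -4,"y": 0.6,"z": 0,"spin": 0},
    {"claw": 40,"x": -4.5,"y": 0.6,"z": 0,"spin": 0},
    {"claw": 40,"x": -4.5,"y": 0.6,"z": 0,"spin": 0},
    {"claw": 40,"x": -4,"y": 0.6,"z": 0,"spin": 0},
    {"claw": 40,"x": -2.4,"y": 0.4,"z": 0,"spin": 0},
    {"claw": 40,"x": -1.2,"y": 0.1,"z": 1,"spin": 0},
    {"claw": 40,"x": 0,"y": 0,"z": 1.5,"spin": 0},
    {"claw": 40,"x": 0,"y": 0,"z": 0,"spin": 0},
    {"claw": 40,"x": 0,"y": 0,"z": 0,"spin": 0},
  ],
)

```text
clock: 9.2
tool_pos: [0.4898, -0.1089, 0.2593]
orientation: [-179.9, -0.0, 90.0]
ft_force: [-0.2, 0.4, -0.1]
gripper_width: 0.051
gripper_force: 31.6
```

```bash
python3 m.py "('tin',.064,(.493,-.109),.04)" "('red',.112,(.493,-.11),.028)"
```

```text
tcp [ 0.4898 -0.1089  0.2593]
tin 3631 [ 0.493  -0.1017  0.0617] [0.064 0.052 0.005] 0.062
red 9110 [ 0.4914 -0.1079  0.112 ] [0.053 0.052 0.01 ] 0.1076
side
tin 800 [ 0.4927 -0.1131  0.062 ] [0.063 0.057 0.006] 0.0627
red 551 [ 0.4926 -0.1087  0.1118] [0.054 0.053 0.01 ] 0.1084
```

View pics/sl.png

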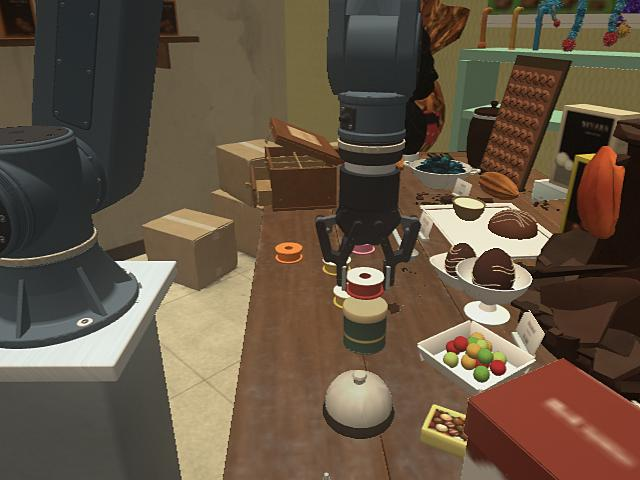

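The picture shows red at (365,281), centred over the tin lid at (365,310). About 22 mm remain. Lowering gently, then releasing.

Request:
play_rows(
  moves=[
    {"claw": 40,"x": -0.1,"y": 0.1,"z": 1.2,"spin": 0},
    {"claw": 40,"x": 0,"y": 0,"z": 0.7,"spin": 0},
    {"claw": 40,"x": 0,"y": 0,"z": 0.3,"spin": 0},
    {"claw": 40,"x": 0,"y": 0,"z": 0,"spin": 0},
    {"claw": 40,"x": 0,"y": 0,"z": 0,"spin": 0},
  ],
)

```text
clock: 9.8
tool_pos: [0.4912, -0.1105, 0.2381]
orientation: [-180.0, -0.0, 90.0]
ft_force: [0.7, 0.5, -0.9]
gripper_width: 0.0511
gripper_force: 31.6
```

Request:
play_rows(
  moves=[
    {"claw": 40,"x": 0,"y": 0,"z": 0.1,"spin": 0},
    {"claw": 40,"x": 0,"y": 0,"z": 0,"spin": 0},
    {"claw": 65,"x": 0,"y": 0,"z": 0,"spin": 0},
    {"claw": 85,"x": 0,"y": 0,"z": 0,"spin": 0},
    {"claw": 100,"x": 0,"y": 0,"z": 0,"spin": 0},
    {"claw": 100,"x": 0,"y": 0,"z": 0,"spin": 0},
    {"claw": 100,"x": 0,"y": 0,"z": -1.5,"spin": 0},
    {"claw": 100,"x": 0,"y": 0,"z": -4,"spin": 0},
    {"claw": 100,"x": 1,"y": 0,"z": -3,"spin": 0},
    {"claw": 100,"x": 2,"y": -0.3,"z": 0,"spin": 0},
  ],
)

```text
clock: 10.8
tool_pos: [0.4898, -0.0812, 0.3261]
orientation: [179.6, 0.1, 89.9]
ft_force: [0.4, -0.1, -0.2]
gripper_width: 0.0854
gripper_force: 0.0
```

Request:
play_rows(
  moves=[
    {"claw": 100,"x": 3,"y": -0.5,"z": 0,"spin": 0},
    {"claw": 100,"x": 3.5,"y": -0.5,"z": 0,"spin": 0},
    {"claw": 100,"x": 2,"y": -0.3,"z": 0,"spin": 0},
    {"claw": 100,"x": 0,"y": 0,"z": 0,"spin": 0},
    {"claw": 100,"x": 0,"y": 0,"z": 0,"spin": 0},
  ],
)

```text
clock: 11.3
tool_pos: [0.4754, 0.0046, 0.3223]
orientation: [180.0, 0.0, 90.1]
ft_force: [-0.5, -0.2, 1.0]
gripper_width: 0.0853
gripper_force: 0.0
```

```bash
python3 m.py "('red',.086,(.493,-.11),.04)" "('tin',.064,(.493,-.109),.04)" "('top',.022,(.477,.004),.04)" "('low',.022,(.461,.117),.04)"
```

```text
tcp [0.4754 0.0046 0.3223]
red 908 [ 0.4914 -0.0906  0.0839] [0.047 0.018 0.005] 0.0847
tin 1825 [ 0.493 -0.096  0.064] [0.063 0.041 0.01 ] 0.0625
top 3442 [0.478  0.0039 0.0206] [0.052 0.053 0.007] 0.0216
low 3715 [0.4607 0.1196 0.0208] [0.052 0.053 0.007] 0.0217
side
red 610 [ 0.4922 -0.1097  0.0843] [0.052 0.054 0.007] 0.0855
tin 502 [ 0.4928 -0.1141  0.064 ] [0.063 0.055 0.01 ] 0.0634
top 199 [0.4699 0.0033 0.0206] [0.035 0.051 0.007] 0.0221
low 311 [0.4608 0.1187 0.0205] [0.05  0.054 0.007] 0.0218
```

Red lies flat on the lid, within 1 mm of its centre, and everything else is in place. Fetching the yellow spool.

Request:
play_rows(
  moves=[
    {"claw": 100,"x": -0.1,"y": 0.1,"z": 3,"spin": 0},
    {"claw": 100,"x": 0,"y": 0,"z": 4,"spin": 0},
    {"claw": 100,"x": 0,"y": 0,"z": 4,"spin": 0},
    {"claw": 100,"x": 0,"y": 0,"z": 2.4,"spin": 0},
    {"claw": 100,"x": 0,"y": 0,"z": 1.2,"spin": 0},
    {"claw": 75,"x": 0,"y": 0,"z": 0,"spin": 0},
    {"claw": 68,"x": 0,"y": 0,"z": 0,"spin": 0},
    {"claw": 68,"x": 0,"y": 0,"z": 0,"spin": 0},
  ],
)

```text
clock: 12.2
tool_pos: [0.4769, 0.003, 0.1771]
orientation: [179.9, 0.0, 90.0]
ft_force: [0.4, -0.3, -0.1]
gripper_width: 0.0582
gripper_force: 0.0
```

Request:
play_rows(
  moves=[
    {"claw": 68,"x": 0,"y": 0,"z": 0.3,"spin": 0},
    {"claw": 50,"x": 0,"y": 0,"z": 0,"spin": 0},
    {"claw": 40,"x": 0,"y": 0,"z": 0,"spin": 0},
    {"claw": 40,"x": 0,"y": 0,"z": 0,"spin": 0},
    {"claw": 40,"x": 0,"y": 0,"z": -0.5,"spin": 0},
    {"claw": 40,"x": 0,"y": 0,"z": -2,"spin": 0},
    {"claw": 40,"x": 0,"y": 0,"z": -3,"spin": 0},
    {"claw": 40,"x": 0,"y": 0,"z": -2,"spin": 0},
    {"claw": 40,"x": 0,"y": 0,"z": 0,"spin": 0},
  ],
)

```text
clock: 13.1
tool_pos: [0.4772, 0.0035, 0.2508]
orientation: [179.8, -0.0, 90.0]
ft_force: [-0.3, -0.8, -1.4]
gripper_width: 0.0511
gripper_force: 31.7
```

Request:
play_rows(
  moves=[
    {"claw": 40,"x": 2,"y": -0.3,"z": 0,"spin": 0},
    {"claw": 40,"x": 3.5,"y": -0.5,"z": 0,"spin": 0},
    {"claw": 40,"x": 3.5,"y": -0.5,"z": 0,"spin": 0},
    {"claw": 40,"x": 2.5,"y": -0.4,"z": 0,"spin": 0},
    {"claw": 40,"x": 0,"y": 0,"z": 0,"spin": 0},
    {"claw": 40,"x": 0,"y": 0,"z": 0,"spin": 0},
  ],
)

```text
clock: 13.7
tool_pos: [0.4588, 0.1188, 0.2475]
orientation: [-179.9, 0.0, 90.1]
ft_force: [0.2, 0.7, -0.9]
gripper_width: 0.0513
gripper_force: 31.7
```

```bash
python3 m.py "('low',.022,(.461,.117),.04)" "('top',.095,(.461,.118),.028)"
```

```text
tcp [0.4588 0.1188 0.2475]
low 2505 [0.4613 0.1319 0.0208] [0.052 0.029 0.006] 0.0216
top 13084 [0.4598 0.1187 0.095 ] [0.052 0.054 0.01 ] 0.0953
side
low 310 [0.4608 0.1188 0.0206] [0.05  0.055 0.007] 0.0219
top 307 [0.4612 0.1176 0.095 ] [0.052 0.053 0.01 ] 0.0956
```

The held spool is centred over the bottom one, within about 1 mm. It needs to go down 51 mm.

Request:
play_rows(
  moves=[
    {"claw": 40,"x": 0,"y": 0,"z": 2,"spin": 0},
    {"claw": 40,"x": 0,"y": 0,"z": 2,"spin": 0},
    {"claw": 40,"x": 0,"y": 0,"z": 0.7,"spin": 0},
    {"claw": 40,"x": 0,"y": 0,"z": 0.3,"spin": 0},
    {"claw": 40,"x": 0,"y": 0,"z": 0,"spin": 0},
    {"claw": 40,"x": 0,"y": 0,"z": 0,"spin": 0},
  ],
)

```text
clock: 14.4
tool_pos: [0.4597, 0.1183, 0.1988]
orientation: [180.0, -0.0, 90.0]
ft_force: [-0.6, -0.9, 0.1]
gripper_width: 0.051
gripper_force: 31.6
```

Request:
play_rows(
  moves=[
    {"claw": 40,"x": 0,"y": 0,"z": 0.2,"spin": 0},
    {"claw": 40,"x": 0,"y": 0,"z": 0,"spin": 0},
    {"claw": 40,"x": 0,"y": 0,"z": 0,"spin": 0},
  ],
)

```text
clock: 14.7
tool_pos: [0.4594, 0.1185, 0.1964]
orientation: [180.0, -0.0, 90.0]
ft_force: [-0.3, -0.1, -1.8]
gripper_width: 0.0512
gripper_force: 31.6
```

Request:
play_rows(
  moves=[
    {"claw": 40,"x": 0,"y": 0,"z": 0.05,"spin": 0},
    {"claw": 65,"x": 0,"y": 0,"z": 0,"spin": 0},
    {"claw": 85,"x": 0,"y": 0,"z": 0,"spin": 0},
    {"claw": 100,"x": 0,"y": 0,"z": 0,"spin": 0},
    {"claw": 100,"x": 0,"y": 0,"z": 0,"spin": 0},
    {"claw": 100,"x": 0,"y": 0,"z": -1.5,"spin": 0},
    {"claw": 100,"x": 0,"y": 0,"z": -4,"spin": 0},
    {"claw": 100,"x": 0,"y": 0,"z": -4,"spin": 0},
    {"claw": 100,"x": -3,"y": 0,"z": -3,"spin": 0},
    {"claw": 100,"x": -3,"y": 0,"z": 0,"spin": 0},
  ],
)

```text
clock: 15.7
tool_pos: [0.4605, 0.0584, 0.3247]
orientation: [179.6, -0.0, 90.1]
ft_force: [0.7, 0.3, -0.7]
gripper_width: 0.0851
gripper_force: 0.0
```

Request:
play_rows(
  moves=[
    {"claw": 100,"x": 0,"y": 0,"z": 0,"spin": 0},
    {"claw": 100,"x": 0,"y": 0,"z": 0,"spin": 0},
    {"claw": 100,"x": 0,"y": 0,"z": 0,"spin": 0},
  ],
)

```text
clock: 16.0
tool_pos: [0.4592, 0.0588, 0.3203]
orientation: [-180.0, -0.0, 90.0]
ft_force: [0.4, -0.6, 0.8]
gripper_width: 0.0856
gripper_force: 0.0
```

```bash
python3 m.py "('top',.044,(.461,.118),.04)" "('red',.086,(.493,-.11),.04)" "('low-ish',.022,(.461,.118),.04)"; python3 -c "
import cv2;a=cv2.imread('pics/sl.png')[200:365,250:430];cv2.imwrite('pics/fin.png',cv2.resize(a,None,fx=3.5,fy=3.5))"
```

```text
tcp [0.4592 0.0588 0.3203]
top 4523 [0.46   0.1184 0.0428] [0.052 0.052 0.007] 0.0437
low-ish 70 [0.4604 0.1178 0.0224] [0.016 0.014 0.009] 0.0218
side
top 306 [0.4596 0.1172 0.0424] [0.052 0.052 0.007] 0.0438
red 606 [ 0.4919 -0.11    0.0843] [0.051 0.055 0.007] 0.0855
low-ish 152 [0.4599 0.1102 0.022 ] [0.052 0.041 0.01 ] 0.0242
```

View pics/fin.png

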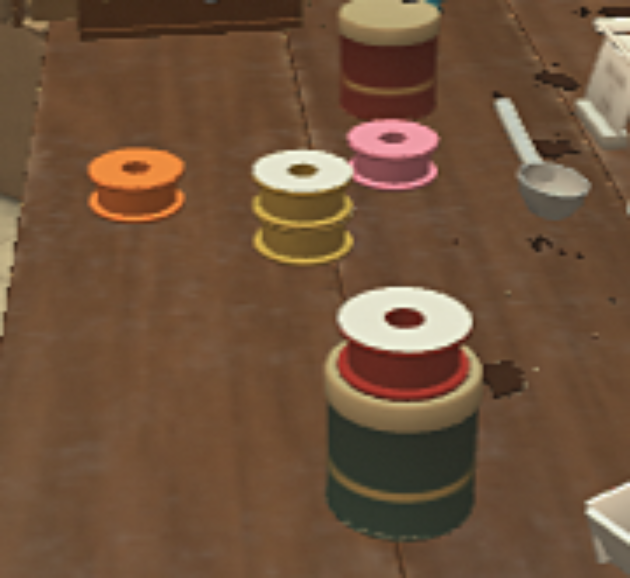

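The crop shows the yellow spools squarely stacked at (302,210) and the red one flat in the middle of the lid at (405,340). The gripper is clear of everything.

```bash
python3 -c "
from rig import bot
print(bot.close_job())"
```

```text
the job is handed in; nothing more can be done
None
```

The job is handed in at about 16 s of the 64 s allowed (no verdict returned): the last camera check shows the red spool flat within about 1 mm of the middle of the green tin's lid, and the top yellow spool back squarely on the bottom one.

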